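# Weigh the stamp caddy on the spring scale

## Robot

A 6-joint arm with a two-finger parallel gripper is mounted at the origin on the work surface. World frame = base frame: x ahead of the robot, y to its left, z up, the work surface at z = 0. Lengths are in m, angles in rad, forces in N, time in s.
With the tool pointing down it reaches from about 0.375 to 0.975 m from the base axis. Payload 3.8 kg.
Tool frame: the origin (TCP) lies midway between the tips of the shut fingers; the grasp point (between the pads) lies 19 mm behind it; z points along the fingers, y is the direction in which the jaws open and shut (so a half turn about z gives the same grasp; the last joint's range is limited). The gripper opens to 85 mm and grips with 20 to 120 N. Pads are 22 mm wide; open, the fingers measure 114 mm over their backs; the gripper's body (76 mm by 85 mm) begins 54 mm behind the grasp point. The pads swing forward as they close: fully open they stand 13 mm farther back than shut.
Start: joints at [-1.24, 0.264, 1.604, -0, 1.274, -0.037], TCP at [0.243, -0.63, 0.207] pointing down, gripper open.
Joint ranges: [-2.63, 2.63], [-0.94, 2.18], [0.31, 2.57], [-1.31, 4.45], [0, 2.66], [-2.55, 2.55]. Speed limits (rad/s): [2.57, 2.57, 3.14, 3.14, 3.14, 3.14].

## Interface

Orientations are given as a rotation vector (axis times angle).
In Python, from workcell import bot gives the robot as it stands. The module is installed in compiled form; this text tells all that it offers.
- The arm moves only by the tool play_rows, never from a script. Its argument "series" is a list of rows, each an object with "translation": the shift along the tool's x, y, z in m, a list of three; "spin": the turn about the tool's z in units of 5 degrees (1.0 is 5 degrees). In form: [{"translation": [dx, dy, dz], "spin": spin}, ...]. A call has 1 to 5 rows; each row shifts and turns the commanded pose from where the row before left it, along the tool's axes as they then stand; what a row does not reach is not made up. A row lasts 1/10 s, in which the tool goes at most 50 mm and 8.59 degrees, less where a joint would pass 70% of its speed; a pose out of reach is approached as far as the arm can. A call is refused whole if a number of a shift passes 0.05 or a number of a turn 1, either way. A call with a gripper value outside its range is refused whole. "jaw" is the gripper's target within -1 to 1 (fully open at 1, half-way at 0, shut at -1), set as the call begins (left out, the last holds). The fingers move at their own pace and stop on an object; "force" is the grip in N (left out, the last holds). Time passes only in rows, so rows that do not move let the fingers close. It gives the time, the measured TCP pose, the force and the opening at its end, in the units of the state.
- bot.read_state(): the state, without advancing time (a new reading comes with each control period).
- bot.read_camera(name): name is "scene" or "top" or "wrist"; returns the picture (420x560x3 uint8, blue, green, red); there is no depth.
- bot.get_calibration(name): a dict with "fov_y" (degrees; the focal length in pixels is half the picture's height over the tangent of half this angle, whatever the lens; pixels are square), "cx", "cy" (the principal point, pixels), "R" (3x3) and "t" (3): a world point X has camera coordinates R X + t. Camera axes: x right, y down, z forward; pixel columns grow to the right and rows downward; lengths in m; the calibration is good to about 2 mm. The wrist camera is an equidistant fisheye: a pixel r from the principal point sees the ray r / f radians off the axis. A picture is of the moment at which its call begins: read the wrist's pose just before it. get_calibration takes no time and is no camera call; for the wrist camera it gives the pose at the moment of the call.
- bot.finish_job(): hands the job in, once; it reports no verdict.
The state is a dict: "time": time; "q": joint angles; "joint_vel": joint speeds; "joint_torque": joint torques, N m; "tool_pos": TCP position; "tcp_rot": TCP orientation; "wrist_force": force on the tool from outside, world axes, zero at the start; "torque": the same for the moment, N m; "width": opening from 0.0 (shut) to 1.0 (fully open).
Only numpy, scipy, OpenCV 4.12 (cv2) and the standard library are available. Lean on these libraries where they do the work, as an engineer would, in place of code of your own. Each camera call takes 0.05 s, during which the arm holds its last target. There are 200 camera calls.

## Task

Weigh the returned stamp caddy: lift it by its blue notched handle plate and hang it from the spring scale's steel hook by whichever notch lets the lopsided caddy hang level. Ease its weight onto the sprung hook slowly, without pressing hard and without letting the hook jerk up or down, and let go only when the scale carries it, so that it stays hanging level and still. Keep both stamp blocks in their wells and leave the small jars and the pin stamps beside it where they are.

Things in the scene. Friction and masses are not known exactly. Their poses are not given: they have to be found in the camera images.
- caddy: wooden tote 71 mm (x) by 162 mm (y), 206 mm tall; origin under its centre, z up. Tray walls 30 mm high, a stamp well at each y end. Uprights at y = +-76 mm (10 mm thick) hold the handle plate; between tray and plate is a window, free from z = 45 to 142 mm, y = +-71 mm, for the rod to enter along x. Loaded 0.42 to 0.91 kg, centre of mass 19 to 31 mm off the middle towards the brass block
- plate_top (a point): middle of the top edge of the caddy's blue handle plate, 206 mm above its origin. Plate upright, 14 mm thick in x, y = +-71 mm, z = 142 to 206 mm. Grip it across the thickness, anywhere along y; fingertips kept at least 10 mm above a notch's apex clear the rod. Gripped far from the centre of mass it may turn in the fingers
- notch_pos (a point): apex of the notch at y = +25 mm, z = 156 mm of the caddy. All three notches are upside-down 90 degree Vs in the plate's lower edge, 14 mm wide and deep, with rounded lips; the hook rod's axis seats 6 mm below the apex. The caddy hangs level only from the outer notch on the brass block's side
- notch_mid (a point): apex of the middle notch, y = 0, z = 156 mm of the caddy
- notch_neg (a point): apex of the notch at y = -25 mm, z = 156 mm of the caddy
- brass_block: brass-cased stamp block, more or less hollow, 56 x 58 x 24 mm with 10 mm steel pins on top, 0.25 to 0.70 kg; loose in one end well of the caddy (y = +40 or -40 mm, either end) on its 6 mm floor, 1 to 3 mm play; origin under its centre
- wood_block: light pale wooden stamp block 56 x 58 x 14 mm with the same pins, 0.03 kg, in the caddy's other end well; origin under its centre
- scale_hook: spring scale's hook: level steel rod, 8 mm thick, along its own x; origin on its axis at the seat, z about 260 mm unloaded. Runs 45 mm to -x, to a tip turned up 18 mm above the axis, and 125 mm to +x. Moves only up and down on a soft, lightly damped spring, about 110 N/m: the caddy draws it down 37 to 81 mm (its weight is not known beforehand); stop at 95 mm
- hook_seat (a point): same point as the hook's origin; the notch should rest here, within about 25 mm along the rod. The scale's column stands behind it: front face at x = +135 mm of the hook, 50 mm wide, top 50 mm above the unloaded rod; its base lies on the table from x = +75 to +215 mm, y = +-75 mm, 14 mm high
- jar_blue: closed paint jar, 58 mm across, 52 mm tall, blue with a white lid; origin under its centre. Bystander, not to be disturbed
- jar_yellow: closed paint jar, 58 mm across, 52 mm tall, yellow with a white lid; origin under its centre. Bystander, not to be disturbed
- jar_green: closed paint jar, 58 mm across, 52 mm tall, green with a white lid; origin under its centre. Bystander, not to be disturbed
- jar_red: closed paint jar, 58 mm across, 52 mm tall, red with a white lid; origin under its centre. Bystander, not to be disturbed
- pin_stamp_a: upright round wooden stamp, 38 mm across, 45 mm tall, steel pins on top; origin under its centre. Bystander
- pin_stamp_b: upright round wooden stamp, 44 mm across, 45 mm tall, steel pins on top; origin under its centre. Bystander

How it is judged:
By the outcome, as a careful person would: the job done as asked, in the order asked, and still so for the second after the job is handed in, with the robot touching nothing.
It also fails if it takes over 64 s, if anything falls off the work surface, if the arm or the gripper's body presses on something with over 40 N, if the wrist force passes 120 N, or if a joint passes its speed limit or range.

## Working session

There is one attempt and no reset: what is moved stays moved. The work goes in short steps, Python scripts to look and compute and a tool call to move; the robot and the scene stay as the last step left them, time stands still between calls to the robot, and variables do not carry over. Pictures are saved under pics/ and viewed, about 8 in all and at most 12, crops included, and the job is handed in when it is done.

Besides the shell and the picture viewer there is one more tool, called after ">>>" by a JSON object that holds its "method" and its "body", one argument or row to a line. play_rows: Moves the arm, as the interface text tells. Its arguments: {"type":"object","properties":{"series":{"type":"array","items":{"type":"object","properties":{"translation":{"type":"array","items":{"type":"number"}},"spin":{"type":"number"}}}},"jaw":{"type":"number"},"force":{"type":"number"}},"required":["series"]}

```bash
mkdir -p pics; cat > h.py <<'E'
import numpy as np, cv2
from workcell import bot
from scipy.spatial.transform import Rotation as Ro
def ray(c,u,v):
    f=210/np.tan(np.radians(c['fov_y'])/2)
    x,y=u-c['cx'],v-c['cy']
    if c.get('fish'):
        r=np.hypot(x,y); a=r/f
        d=np.array([x/r*np.sin(a),y/r*np.sin(a),np.cos(a)]) if r>0 else np.array([0,0,1.])
    else: d=np.array([x/f,y/f,1.])
    R=np.array(c['R']);t=np.array(c['t'])
    d=R.T@d
    return -R.T@t,d/np.linalg.norm(d)
def proj(c,X):
    f=210/np.tan(np.radians(c['fov_y'])/2)
    p=np.array(c['R'])@np.array(X)+np.array(c['t'])
    if c.get('fish'):
        r=np.hypot(p[0],p[1]);a=np.arctan2(r,p[2])*f
        return c['cx']+p[0]/r*a,c['cy']+p[1]/r*a
    return c['cx']+f*p[0]/p[2],c['cy']+f*p[1]/p[2]
def tri(obs):
    A=np.zeros((3,3));b=np.zeros(3)
    for c,u,v in obs:
        o,d=ray(c,u,v);P=np.eye(3)-np.outer(d,d);A+=P;b+=P@o
    X=np.linalg.solve(A,b)
    return X,[np.round(np.array(proj(c,X))-[u,v],1) for c,u,v in obs]
def atz(c,u,v,z):
    o,d=ray(c,u,v);return o+d*(z-o[2])/d[2]
def cal(n):
    c=dict(bot.get_calibration(n));c['fish']=n=='wrist';return c
E
python3 - <<'E'
from h import *
for n in ['scene','top']:
    im=bot.read_camera(n);cv2.imwrite(f'pics/{n}0.png',im);
    cv2.imwrite(f'pics/{n}0b.png',cv2.resize(im,(800,600)));c=cal(n);print(n,c['fov_y'],c['cx'],c['cy'],-np.array(c['R']).T@c['t'],np.round(c['R'],2).tolist())
s=bot.read_state();print(s)
E
```

```text
scene 55.52523262020016 280.95377476249274 207.7838646063955 [1.16217357 0.11698171 0.82047243] [[-0.15, 0.99, -0.01], [0.7, 0.1, -0.7], [-0.7, -0.11, -0.71]]
top 48.21711750223929 278.35375459751225 214.27816669664 [0.41551355 0.03737452 1.15964493] [[0.03, -1.0, 0.01], [-1.0, -0.03, -0.09], [0.09, -0.01, -1.0]]
{'time': 0.1, 'q': array([-1.23988234e+00,  2.64737911e-01,  1.60521409e+00,  1.20248432e-06,
        1.27374286e+00, -3.68716780e-02]), 'joint_vel': array([-0.00061456, -0.00238075, -0.00466898,  0.00094894, -0.00109571,
        0.00096026]), 'joint_torque': array([-1.65775327e-04, -5.16708791e+01, -3.68589342e+01, -3.00169609e-05,
        6.29677379e-03, -1.22797755e-05]), 'tool_pos': array([ 0.24248037, -0.62917698,  0.20535871]), 'tcp_rot': array([-3.08657866e+00, -5.74084961e-01,  4.81632296e-04]), 'wrist_force': array([-0.23786901, -0.07616301, -0.2713605 ]), 'torque': array([ 0.05993139, -0.00414934,  0.05274059]), 'width': 0.9965195726011307}
```

View pics/scene0b.png

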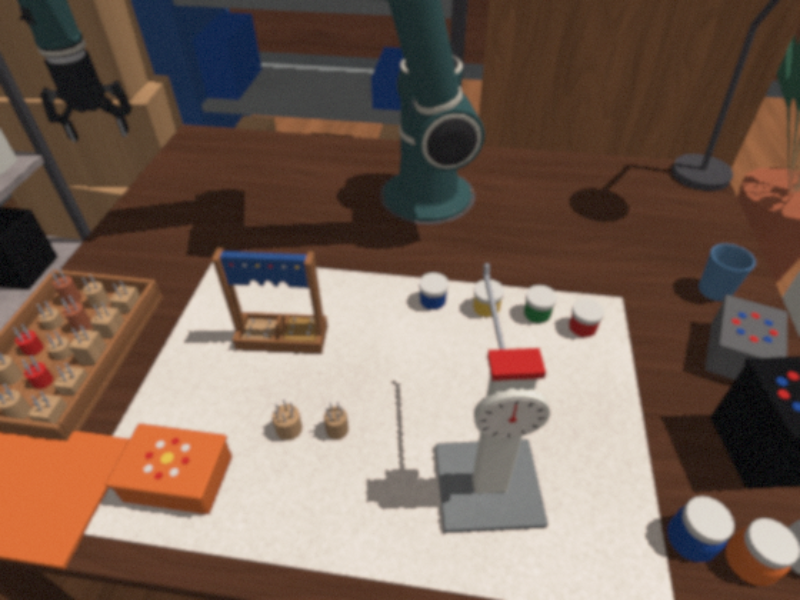

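View pics/top0b.png

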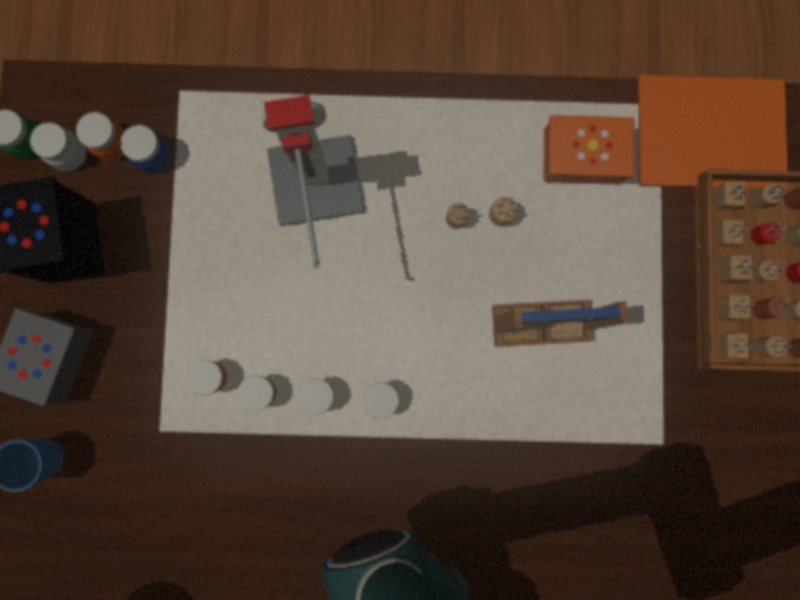

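```bash
python3 - <<'E'
from h import *
def crop(n,x0,y0,w,h,k):
    im=cv2.imread(f'pics/{n}0.png')[y0:y0+h,x0:x0+w]
    im=cv2.resize(im,None,fx=k,fy=k,interpolation=cv2.INTER_CUBIC)
    im=cv2.convertScaleAbs(im,alpha=1.5)
    for i in range(0,w,10): cv2.line(im,(i*k,0),(i*k,6 if i%50 else 14),(0,255,0),1)
    for i in range(0,h,10): cv2.line(im,(0,i*k),(6,i*k),(0,255,0),1)
    return im
A=crop('scene',140,165,100,90,4);B=crop('top',335,195,100,60,4)
C=crop('scene',325,178,70,90,4);D=crop('top',180,60,60,140,3)
W=np.zeros((600,800,3),np.uint8)
W[:360,:400]=A;W[360:600,:400]=B;W[:360,400:680]=C
D=crop('top',180,90,60,100,4)[:, :]
W2=np.zeros((400,240,3),np.uint8)
cv2.imwrite('pics/c1.png',W)
# top rod: put in right lower
E=crop('top',185,90,60,60,4) 
W[360:600,400:640]=crop('top',185,130,60,60,4)
cv2.imwrite('pics/c1.png',W)
E
```

```text
(no output)
```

View pics/c1.png

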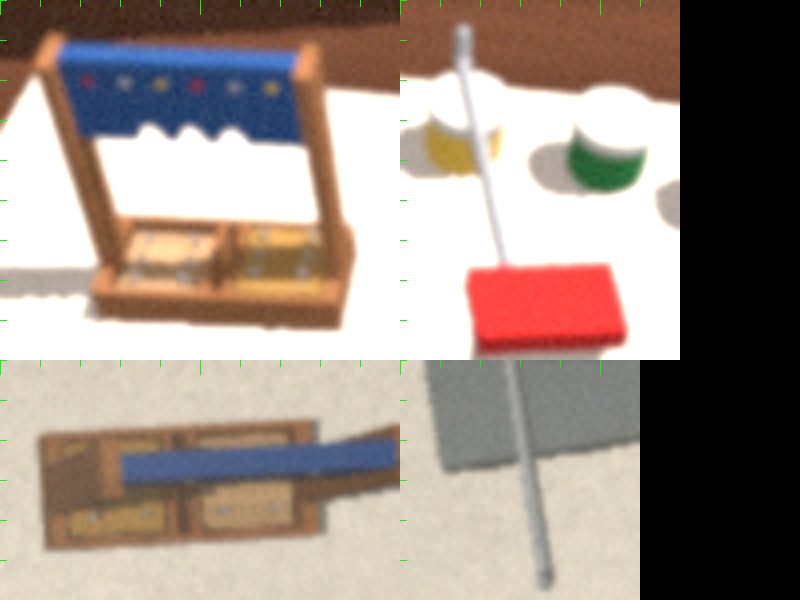

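```bash
cat > fit.py <<'E'
from h import *
from scipy.optimize import least_squares
S,T=cal('scene'),cal('top')
a=lambda x,y:(140+x/4,165+y/4)
b=lambda x,y:(335+x/4,195+(y-360)/4)
cc=lambda x,y:(325+(x-400)/4,178+y/4)
d=lambda x,y:(185+(x-400)/4,130+(y-360)/4)
cad=[(S,a(92,316),(.0355,-.081,0)),(S,a(340,328),(.0355,.081,0)),
 (S,a(80,134),(.007,-.071,.142)),(S,a(303,146),(.007,.071,.142)),
 (S,a(62,44),(-.007,-.071,.206)),(S,a(298,53),(-.007,.071,.206)),
 (T,b(120,453),(.007,.071,.206)),(T,b(41,436),(.0355,.081,.03)),(T,b(46,549),(-.0355,.081,0)),(T,b(318,421),(.0355,-.081,.03)),(T,b(322,533),(-.0355,-.081,0)),
 (S,a(190,127),(.007,0,.156)),(S,a(149,125),(.007,-.025,.156)),(S,a(232,129),(.007,.025,.156))]
def W(p,P): c,s=np.cos(p[3]),np.sin(p[3]);return np.array([p[0]+c*P[0]-s*P[1],p[1]+s*P[0]+c*P[1],p[2]+P[2]])
def res(p): return np.concatenate([np.array(proj(c,W(p,P)))-uv for c,uv,P in cad])
r=least_squares(res,[.5,-.15,0,0],loss='soft_l1');print('caddy',np.round(r.x,4),np.degrees(r.x[3]));print(np.round(res(r.x).reshape(-1,2),1).tolist())
# hook : p=x,y,z,yaw,u1,u2
def rh(p):
    o=[]
    for c,uv,P in [(S,cc(463,28),(-.045,0,.018)),(T,d(545,580),(-.045,0,.010)),(S,cc(506,262),(p[4],0,0)),(T,d(510,362),(p[5],0,0)),(S,cc(482,150),(p[6],0,0)),(T,d(527,460),(p[7],0,0))]:
        o+=list(np.array(proj(c,W(p,P)))-uv)
    return np.array(o)
r=least_squares(rh,[.6,.1,.26,-.1,.05,.05,0,0]);print('hook',np.round(r.x,4),np.degrees(r.x[3]));print(np.round(rh(r.x).reshape(-1,2),1).tolist())
for n,u,v in [('blue',382,400),('yel',317,396),('green',257,393),('red',206,377)]: print(n,atz(T,u*.7,v*.7,.052))
for u,v in [(458,215),(504,211)]: print('pin',atz(T,u*.7,v*.7,.045))
E
python3 fit.py
```

```text
caddy [ 4.975e-01 -2.177e-01 -4.000e-04  7.880e-02] 4.51528010591901
[[1.4, 0.8], [-0.3, 0.9], [-0.8, 0.6], [0.6, 0.2], [-0.7, -0.4], [-0.4, -0.2], [-0.4, 0.5], [0.4, -0.8], [-0.8, 0.7], [-2.3, -0.4], [-4.7, 1.3], [-0.8, -0.5], [-0.7, -0.4], [-1.2, -0.5]]
hook [0.5947 0.1513 0.2615 0.2026 0.0941 0.0651 0.0243 0.0158] 11.606181308986802
[[-0.8, -0.2], [-0.6, -0.2], [-0.3, 0.1], [-0.6, 0.1], [-0.8, 0.2], [-0.7, 0.1]]
blue [0.36237103 0.05041871 0.052     ]
yel [0.36608562 0.15696262 0.052     ]
green [0.36838827 0.25517831 0.052     ]
red [0.3922005  0.33973721 0.052     ]
pin [ 0.67568465 -0.06914617  0.045     ]
pin [ 0.68483083 -0.14701258  0.045     ]
```

>>> {"method": "play_rows", "body": {
  "series": [
    {"translation": [0.026, -0.021, -0.025], "spin": 0},
    {"translation": [0.026, -0.021, -0.025], "spin": 0},
    {"translation": [0.026, -0.021, -0.025], "spin": 0},
    {"translation": [0.026, -0.021, -0.025], "spin": 0},
    {"translation": [0.026, -0.021, -0.02], "spin": 0}
  ],
  "jaw": 1
}}

```text
time: 0.6
tool_pos: [0.3268, -0.484, 0.3277]
tcp_rot: [3.088, 0.574, 0.0]
wrist_force: [0.9, -0.2, 0.2]
width: 1.001
```

>>> {"method": "play_rows", "body": {
  "series": [
    {"translation": [0.026, -0.021, 0], "spin": 0},
    {"translation": [0.026, -0.021, 0], "spin": 0},
    {"translation": [0.026, -0.021, 0], "spin": 0},
    {"translation": [0.026, -0.021, 0], "spin": 0},
    {"translation": [0.026, -0.021, 0], "spin": 0}
  ]
}}

```text
time: 1.1
tool_pos: [0.41, -0.3389, 0.3261]
tcp_rot: [-3.088, -0.574, 0.001]
wrist_force: [0.6, -0.8, -0.0]
width: 1.001
```

>>> {"method": "play_rows", "body": {
  "series": [
    {"translation": [0.026, -0.021, 0], "spin": 0},
    {"translation": [0.026, -0.021, 0], "spin": 0},
    {"translation": [0.026, -0.021, 0], "spin": 0},
    {"translation": [0.026, -0.021, 0], "spin": 0},
    {"translation": [0.026, -0.021, 0], "spin": 0}
  ]
}}

```text
time: 1.6
tool_pos: [0.4936, -0.1943, 0.3261]
tcp_rot: [-3.088, -0.574, 0.001]
wrist_force: [0.4, -0.3, -0.7]
width: 1.0
```

>>> {"method": "play_rows", "body": {
  "series": [
    {"translation": [0, 0, 0], "spin": -1},
    {"translation": [0, 0, 0], "spin": -1},
    {"translation": [0, 0, 0], "spin": -1},
    {"translation": [0, 0, 0], "spin": -1},
    {"translation": [0, 0, 0], "spin": -1}
  ]
}}

```text
time: 2.1
tool_pos: [0.4931, -0.1954, 0.3259]
tcp_rot: [-2.888, -1.235, 0.001]
wrist_force: [0.1, -0.1, -0.6]
width: 1.001
```

>>> {"method": "play_rows", "body": {
  "series": [
    {"translation": [0, 0, 0], "spin": -1},
    {"translation": [0, 0, 0], "spin": -1},
    {"translation": [0, 0, 0], "spin": -1},
    {"translation": [0, 0, 0], "spin": -1},
    {"translation": [0, 0, 0], "spin": -1}
  ]
}}

```text
time: 2.6
tool_pos: [0.493, -0.1955, 0.3259]
tcp_rot: [-2.552, -1.83, 0.001]
wrist_force: [0.5, -0.7, -0.3]
width: 0.998
```

>>> {"method": "play_rows", "body": {
  "series": [
    {"translation": [0, 0, 0], "spin": -1},
    {"translation": [0, 0, 0], "spin": -1},
    {"translation": [0, 0, 0], "spin": -1},
    {"translation": [0, 0, 0], "spin": -1},
    {"translation": [0, 0, 0], "spin": -0.7}
  ]
}}

```text
time: 3.1
tool_pos: [0.493, -0.1955, 0.326]
tcp_rot: [-2.127, -2.311, 0.001]
wrist_force: [0.3, 0.4, -0.5]
width: 0.998
```

```bash
python3 - <<'E'
from h import *
import pickle
s=bot.read_state();c=cal('wrist');im=bot.read_camera('wrist')
cv2.imwrite('pics/w1.png',im);cv2.imwrite('pics/w1b.png',cv2.resize(cv2.convertScaleAbs(im,alpha=1.4),(800,600)));pickle.dump(c,open('w1.pkl','wb'))
print(s['time'],s['tool_pos'],s['wrist_force'],np.round(s['q'],3))
R=Ro.from_rotvec(s['tcp_rot']).as_matrix();print(R,np.degrees(np.arctan2(R[1,1],R[0,1])))
def W(P,yaw=.0788,o=(.4975,-.2177,0)): k,q=np.cos(yaw),np.sin(yaw);return np.array([o[0]+k*P[0]-q*P[1],o[1]+q*P[0]+k*P[1],P[2]])
for P in [(-.007,.071,.206),(.007,.071,.206),(-.007,-.071,.206),(.007,-.071,.206)]: print(np.array(proj(c,W(P)))/.7)
E
```

```text
3.1 [ 0.49302092 -0.19553834  0.32595511] [ 0.34743925  0.40221465 -0.46566523] [-0.425 -0.063  1.745  0.     1.46  -0.507]
[[-8.28092125e-02  9.96564903e-01 -1.01413933e-03]
 [ 9.96565252e-01  8.28097457e-02  4.95469660e-04]
 [ 5.77748294e-04 -9.69626561e-04 -9.99999363e-01]] 4.750090673911709
[401.68214984 194.96646002]
[424.24578953 195.0786383 ]
[401.80432187 396.16899768]
[421.3001252  396.19909921]
```

View pics/w1b.png

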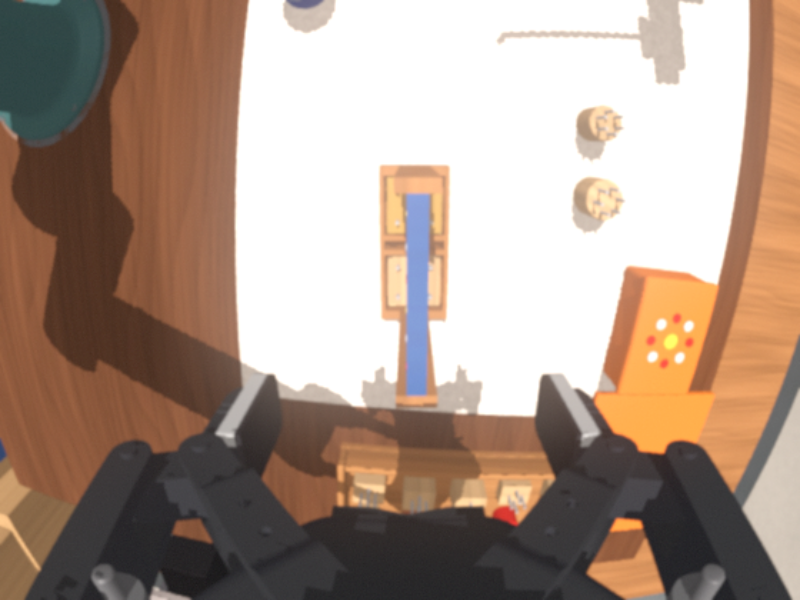

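>>> {"method": "play_rows", "body": {
  "series": [
    {"translation": [0.0025, 0.0055, 0.019], "spin": 0},
    {"translation": [0, 0, 0.019], "spin": 0},
    {"translation": [0, 0, 0.019], "spin": 0},
    {"translation": [0, 0, 0.019], "spin": 0},
    {"translation": [0, 0, 0.019], "spin": 0}
  ]
}}

```text
time: 3.65
tool_pos: [0.4983, -0.1926, 0.2304]
tcp_rot: [-2.132, -2.306, 0.0]
wrist_force: [1.0, -0.1, -0.0]
width: 0.998
```

>>> {"method": "play_rows", "body": {
  "series": [
    {"translation": [0, 0, 0.019], "spin": 0},
    {"translation": [0, 0, 0.019], "spin": 0},
    {"translation": [0, 0, 0.019], "spin": 0},
    {"translation": [0, 0, 0], "spin": 0}
  ]
}}

```text
time: 4.05
tool_pos: [0.496, -0.1916, 0.171]
tcp_rot: [-2.128, -2.302, 0.003]
wrist_force: [-0.5, -0.2, 0.3]
width: 1.004
```

>>> {"method": "play_rows", "body": {
  "series": [
    {"translation": [0, 0, 0], "spin": 0},
    {"translation": [0, 0, 0], "spin": 0},
    {"translation": [0, 0, 0], "spin": 0},
    {"translation": [0, 0, 0], "spin": 0},
    {"translation": [0, 0, 0], "spin": 0}
  ],
  "jaw": -0.4,
  "force": 40
}}

```text
time: 4.55
tool_pos: [0.499, -0.1929, 0.1753]
tcp_rot: [2.13, 2.307, 0.001]
wrist_force: [0.3, 0.4, -0.7]
width: 0.301
```

>>> {"method": "play_rows", "body": {
  "series": [
    {"translation": [0, 0, 0], "spin": 0},
    {"translation": [0, 0, 0], "spin": 0},
    {"translation": [0, 0, 0], "spin": 0},
    {"translation": [0, 0, 0], "spin": 0},
    {"translation": [0, 0, 0], "spin": 0}
  ],
  "jaw": -1,
  "force": 90
}}

```text
time: 5.05
tool_pos: [0.4988, -0.1929, 0.1753]
tcp_rot: [2.131, 2.308, 0.0]
wrist_force: [-1.2, 1.8, 4.7]
width: 0.122
```

>>> {"method": "play_rows", "body": {
  "series": [
    {"translation": [0, 0, 0], "spin": 0},
    {"translation": [0, 0, 0], "spin": 0},
    {"translation": [0, 0, 0], "spin": 0},
    {"translation": [0, 0, 0], "spin": 0},
    {"translation": [0, 0, 0], "spin": 0}
  ]
}}

```text
time: 5.55
tool_pos: [0.4987, -0.1929, 0.1753]
tcp_rot: [2.131, 2.308, 0.0]
wrist_force: [-1.6, 1.2, 5.9]
width: 0.124
```

>>> {"method": "play_rows", "body": {
  "series": [
    {"translation": [0, 0, -0.003], "spin": 0},
    {"translation": [0, 0, -0.004], "spin": 0},
    {"translation": [0, 0, -0.004], "spin": 0},
    {"translation": [0, 0, -0.004], "spin": 0},
    {"translation": [0, 0, -0.005], "spin": 0}
  ]
}}

```text
time: 6.05
tool_pos: [0.4983, -0.1926, 0.1941]
tcp_rot: [-2.13, -2.307, 0.001]
wrist_force: [0.3, 0.4, -8.1]
width: 0.121
```

>>> {"method": "play_rows", "body": {
  "series": [
    {"translation": [0, 0, 0], "spin": 0},
    {"translation": [0, 0, 0], "spin": 0},
    {"translation": [0, 0, 0], "spin": 0}
  ]
}}

```text
time: 6.35
tool_pos: [0.4985, -0.1927, 0.1945]
tcp_rot: [-2.131, -2.308, 0.0]
wrist_force: [0.1, 0.4, -8.2]
width: 0.121
```

```bash
python3 - <<'E'
from h import *
im=bot.read_camera('scene');cv2.imwrite('pics/s2.png',im)
cv2.imwrite('pics/s2c.png',cv2.resize(im[130:260,120:260],None,fx=4,fy=4,interpolation=cv2.INTER_CUBIC))
s=bot.read_state();print(s['tool_pos'],s['wrist_force'],s['torque'])
E
```

```text
[ 0.49838788 -0.19265524  0.19432685] [ 0.43596081  0.13019792 -8.73599668] [-0.09087054  0.02103487 -0.01455308]
```

View pics/s2c.png

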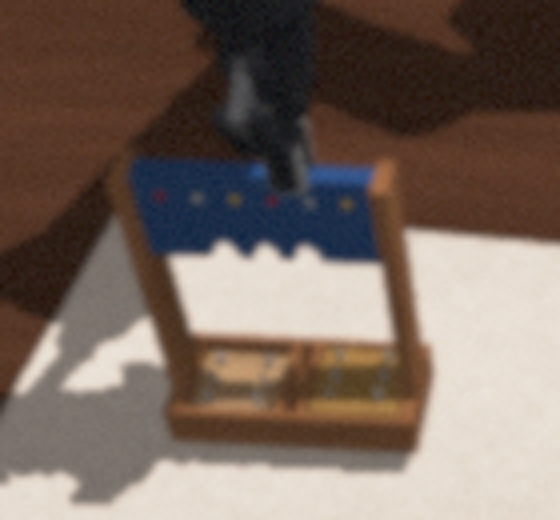

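```bash
python3 - <<'E'
from h import *
from scipy.optimize import least_squares
S=cal('scene');a=lambda x,y:(120+x/4,130+y/4)
cad=[(a(172,440),(.0355,-.081,0)),(a(415,450),(.0355,.081,0)),(a(152,254),(.007,-.071,.142)),(a(382,262),(.007,.071,.142)),
(a(132,158),(-.007,-.071,.206)),(a(372,168),(-.007,.071,.206)),(a(222,243),(.007,-.025,.156)),(a(264,244),(.007,0,.156)),(a(307,247),(.007,.025,.156))]
def W(p,P):return np.array(p[:3])+Ro.from_euler('xz',[p[4],p[3]]).apply(P)
def res(p): return np.concatenate([np.array(proj(S,W(p,P)))-uv for uv,P in cad])
r=least_squares(res,[.5,-.22,.02,.08,0],loss='soft_l1');print(np.round(r.x,4),np.degrees(r.x[3:]),np.round(res(r.x),1))
n=W(r.x,(0,.025,.156));print('notch',n)
E
```

```text
[ 0.491  -0.2212  0.0117  0.095  -0.0065] [ 5.44544511 -0.37451125] [ 0.1  0.1  0.1  0.1 -0.1  0.3  0.1  0.4  0.6  0.4  0.4  0.  -0.1 -0.5
 -0.3 -0.3 -0.8 -0.7]
notch [ 0.48849829 -0.19534305  0.16753275]
```

>>> {"method": "play_rows", "body": {
  "series": [
    {"translation": [0, 0, -0.012], "spin": -0.3},
    {"translation": [0, 0, -0.022], "spin": -0.3},
    {"translation": [0, 0, -0.027], "spin": -0.3},
    {"translation": [0, 0, -0.027], "spin": -0.3},
    {"translation": [0, 0, -0.025], "spin": -0.2}
  ]
}}

```text
time: 6.9
tool_pos: [0.4988, -0.1929, 0.3099]
tcp_rot: [1.983, 2.435, 0.001]
wrist_force: [-0.1, -0.3, -9.2]
width: 0.121
```

>>> {"method": "play_rows", "body": {
  "series": [
    {"translation": [0, 0, -0.018], "spin": 0},
    {"translation": [0, 0, -0.01], "spin": 0},
    {"translation": [0.005, 0.0013, -0.005], "spin": 0},
    {"translation": [0.01, 0.0026, 0], "spin": 0},
    {"translation": [0.015, 0.0039, 0], "spin": 0}
  ]
}}

```text
time: 7.4
tool_pos: [0.4997, -0.1609, 0.3393]
tcp_rot: [-1.986, -2.431, 0.001]
wrist_force: [0.2, -0.1, -9.2]
width: 0.124
```

>>> {"method": "play_rows", "body": {
  "series": [
    {"translation": [0.018, 0.0046, 0], "spin": 0},
    {"translation": [0.018, 0.0046, 0], "spin": 0},
    {"translation": [0.018, 0.0046, 0], "spin": 0},
    {"translation": [0.018, 0.0046, 0], "spin": 0},
    {"translation": [0.018, 0.0046, 0], "spin": 0}
  ]
}}

```text
time: 7.9
tool_pos: [0.5037, -0.0666, 0.3389]
tcp_rot: [-1.983, -2.433, 0.001]
wrist_force: [0.1, -0.3, -8.9]
width: 0.12
```

>>> {"method": "play_rows", "body": {
  "series": [
    {"translation": [0.018, 0.0046, 0], "spin": 0},
    {"translation": [0.018, 0.0046, 0], "spin": 0},
    {"translation": [0.018, 0.0046, 0], "spin": 0},
    {"translation": [0.018, 0.0046, 0], "spin": 0},
    {"translation": [0.018, 0.0046, 0], "spin": 0}
  ]
}}

```text
time: 8.4
tool_pos: [0.5079, 0.026, 0.3389]
tcp_rot: [-1.983, -2.433, 0.002]
wrist_force: [-0.4, 1.0, -9.1]
width: 0.12
```

>>> {"method": "play_rows", "body": {
  "series": [
    {"translation": [0.018, 0.0046, 0], "spin": 0},
    {"translation": [0.018, 0.0046, 0], "spin": 0},
    {"translation": [0.018, 0.0046, 0], "spin": 0},
    {"translation": [0.018, 0.0046, 0], "spin": 0},
    {"translation": [0.015, 0.004, 0], "spin": 0}
  ]
}}

```text
time: 8.9
tool_pos: [0.5123, 0.1157, 0.339]
tcp_rot: [-1.983, -2.433, 0.002]
wrist_force: [0.2, 0.8, -8.6]
width: 0.125
```

>>> {"method": "play_rows", "body": {
  "series": [
    {"translation": [0.01, 0.003, 0], "spin": 0},
    {"translation": [0.007, 0.002, 0], "spin": 0},
    {"translation": [0.003, 0.001, 0], "spin": 0},
    {"translation": [0, 0, 0], "spin": 0},
    {"translation": [0, 0, 0], "spin": 0}
  ]
}}

```text
time: 9.4
tool_pos: [0.5156, 0.1337, 0.3406]
tcp_rot: [1.987, 2.433, -0.001]
wrist_force: [0.1, -0.2, -8.5]
width: 0.123
```

```bash
python3 - <<'E'
from h import *
s=bot.read_state();print(s['time'],s['tool_pos'],s['wrist_force'],s['torque'])
R=Ro.from_rotvec(s['tcp_rot']).as_matrix();print(np.degrees(np.arctan2(R[1,1],R[0,1])),R[2])
im=bot.read_camera('scene');cv2.imwrite('pics/s3.png',im)
t=bot.read_camera('top');cv2.imwrite('pics/t3.png',t)
A=cv2.resize(im[90:290,270:470],(600,600),interpolation=cv2.INTER_CUBIC)
B=cv2.resize(t[70:270,150:216],(198,600),interpolation=cv2.INTER_CUBIC)
cv2.imwrite('pics/m3.png',np.hstack([A,B]))
E
```

```text
9.4 [0.51558017 0.13370794 0.34056089] [ 0.05283125 -0.22420008 -8.46363091] [-0.12578888  0.01693965  0.00385823]
11.543967883774451 [-5.55569104e-04 -2.64601229e-04 -9.99999811e-01]
```

View pics/m3.png

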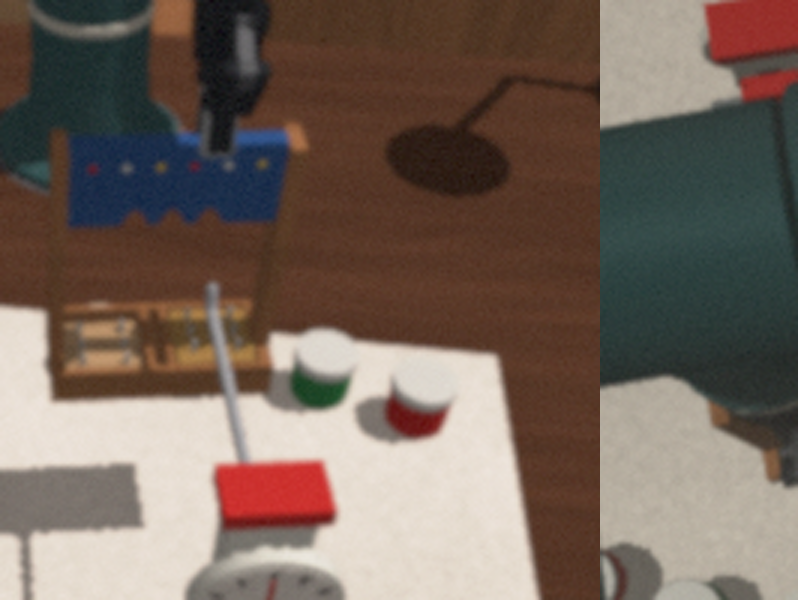

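```bash
python3 - <<'E'
from h import *
S=cal('scene');a=lambda x,y:(270+x/3,90+y/3)
y=np.radians(11.55);ex=np.array([np.cos(y),np.sin(y),0]);ey=np.array([-np.sin(y),np.cos(y),0])
O=np.array([.5947,.1513,.2615])
L=lambda X:np.round([(X-O)@ex,(X-O)@ey,X[2]-O[2]],4)
tcp=np.array([.51558,.13371,.3406])
print('tcp local',L(tcp))
z0=.1653
for n,uv,z in [('npos',(210,207),.156),('nmid',(173,208),.156),('nneg',(133,209),.156),('pl',(66,226),.142),('pr',(277,220),.142),('tl',(52,397),0),('tr',(270,388),0)]:
    print(n,L(atz(S,*a(*uv),z0+z)))
for uv in [(217,320),(225,370),(234,415),(243,460)]: print('rod',L(atz(S,*a(*uv),.2615)))
print('tip',L(atz(S,*a(212,286),.2795)))
# predicted pix
for P in [(.007,.025),(.007,0),(.007,-.025)]:
    X=tcp+ex*P[0]+ey*(P[1]-.025);X[2]=z0+.156;u=proj(S,X);print((u[0]-270)*3,(u[1]-90)*3)
E
```

```text
tcp local [-0.081  -0.0014  0.0791]
npos [-0.0754  0.0007  0.0598]
nmid [-0.0759 -0.0241  0.0598]
nneg [-0.0765 -0.0508  0.0598]
pl [-0.0786 -0.0952  0.0458]
pr [-0.0762  0.0478  0.0458]
tl [-0.0532 -0.1057 -0.0962]
tr [-0.0527  0.0576 -0.0962]
rod [-0.0287  0.0039  0.    ]
rod [0.0182 0.0016 0.    ]
rod [0.0572 0.0007 0.    ]
rod [ 0.0936 -0.0001  0.    ]
tip [-0.0431  0.001   0.018 ]
207.27009532545497 208.43216525065472
169.94274743996618 209.8792229374936
132.53980041382067 211.32921135270732
```

>>> {"method": "play_rows", "body": {
  "series": [
    {"translation": [0, 0.005, 0], "spin": 0},
    {"translation": [0, 0.009, 0], "spin": 0},
    {"translation": [0, 0.012, 0], "spin": 0},
    {"translation": [0, 0.012, 0], "spin": 0},
    {"translation": [0, 0.012, 0], "spin": 0}
  ]
}}

```text
time: 10.0
tool_pos: [0.566, 0.1446, 0.3404]
tcp_rot: [-1.986, -2.434, -0.0]
wrist_force: [0.0, 0.1, -7.8]
width: 0.124
```

>>> {"method": "play_rows", "body": {
  "series": [
    {"translation": [0, 0.012, 0], "spin": 0},
    {"translation": [0, 0.01, 0], "spin": 0},
    {"translation": [0, 0.007, 0], "spin": 0},
    {"translation": [0, 0.004, 0], "spin": 0},
    {"translation": [0, 0, 0], "spin": 0}
  ]
}}

```text
time: 10.5
tool_pos: [0.5973, 0.151, 0.3403]
tcp_rot: [-1.986, -2.434, 0.0]
wrist_force: [-0.8, 1.0, -8.1]
width: 0.123
```

>>> {"method": "play_rows", "body": {
  "series": [
    {"translation": [0, 0, 0.006], "spin": 0},
    {"translation": [0, 0, 0.009], "spin": 0},
    {"translation": [0, 0, 0.009], "spin": 0},
    {"translation": [0, 0, 0.009], "spin": 0},
    {"translation": [0, 0, 0.006], "spin": 0}
  ]
}}

```text
time: 11.0
tool_pos: [0.5961, 0.1508, 0.2998]
tcp_rot: [-1.985, -2.433, 0.003]
wrist_force: [-0.5, -0.2, -8.7]
width: 0.123
```

```bash
python3 - <<'E'
from h import *
s=bot.read_state();print(s['time'],s['tool_pos'],s['wrist_force'],s['torque'])
im=bot.read_camera('scene');cv2.imwrite('pics/s4.png',im)
cv2.imwrite('pics/s4c.png',cv2.resize(im[100:250,290:430],(700,750),interpolation=cv2.INTER_CUBIC)[:600])
E
```

```text
11.0 [0.5960551  0.15078154 0.29977909] [-0.45034354 -0.23266639 -8.65555229] [-0.03960448  0.01130288 -0.00793337]
```

View pics/s4c.png

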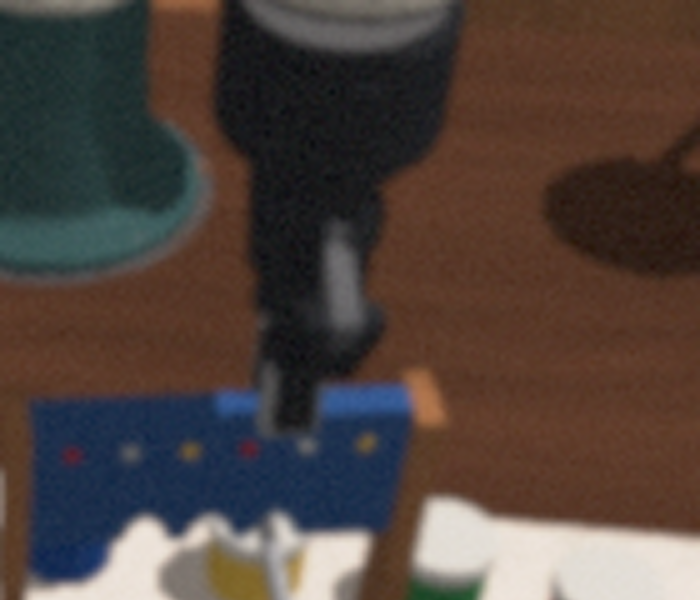

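>>> {"method": "play_rows", "body": {
  "series": [
    {"translation": [0, 0, 0.003], "spin": 0},
    {"translation": [0, 0, 0.002], "spin": 0},
    {"translation": [0, 0, 0.001], "spin": 0},
    {"translation": [0, 0, 0.001], "spin": 0},
    {"translation": [0, 0, 0.001], "spin": 0}
  ]
}}

```text
time: 11.55
tool_pos: [0.5971, 0.151, 0.2939]
tcp_rot: [1.986, 2.434, 0.001]
wrist_force: [-0.4, 0.0, -8.2]
width: 0.124
```

>>> {"method": "play_rows", "body": {
  "series": [
    {"translation": [0, 0, 0.001], "spin": 0},
    {"translation": [0, 0, 0.001], "spin": 0},
    {"translation": [0, 0, 0.001], "spin": 0},
    {"translation": [0, 0, 0.001], "spin": 0},
    {"translation": [0, 0, 0.001], "spin": 0}
  ]
}}

```text
time: 12.05
tool_pos: [0.5969, 0.1509, 0.2885]
tcp_rot: [-1.986, -2.434, 0.0]
wrist_force: [0.6, 0.3, -8.0]
width: 0.123
```

>>> {"method": "play_rows", "body": {
  "series": [
    {"translation": [0, 0, 0.001], "spin": 0},
    {"translation": [0, 0, 0.001], "spin": 0},
    {"translation": [0, 0, 0.001], "spin": 0},
    {"translation": [0, 0, 0.001], "spin": 0},
    {"translation": [0, 0, 0.001], "spin": 0}
  ]
}}

```text
time: 12.55
tool_pos: [0.5969, 0.151, 0.2835]
tcp_rot: [1.986, 2.434, 0.0]
wrist_force: [-0.8, 0.1, -7.4]
width: 0.12
```

>>> {"method": "play_rows", "body": {
  "series": [
    {"translation": [0, 0, 0.001], "spin": 0},
    {"translation": [0, 0, 0.001], "spin": 0},
    {"translation": [0, 0, 0.001], "spin": 0},
    {"translation": [0, 0, 0.001], "spin": 0},
    {"translation": [0, 0, 0.001], "spin": 0}
  ]
}}

```text
time: 13.05
tool_pos: [0.5969, 0.151, 0.2786]
tcp_rot: [1.986, 2.434, 0.0]
wrist_force: [-0.5, 0.3, -8.2]
width: 0.118
```

```bash
python3 - <<'E'
from h import *
s=bot.read_state();print(s['time'],s['tool_pos'],s['wrist_force'],s['torque'])
im=bot.read_camera('scene');cv2.imwrite('pics/s5.png',im)
cv2.imwrite('pics/s5c.png',cv2.resize(im[150:290,290:430],(600,600),interpolation=cv2.INTER_CUBIC))
E
```

```text
13.05 [0.596906   0.15098486 0.27860675] [-0.47215828  0.33783702 -8.23204917] [-0.01919517  0.06723399 -0.02193539]
```

View pics/s5c.png

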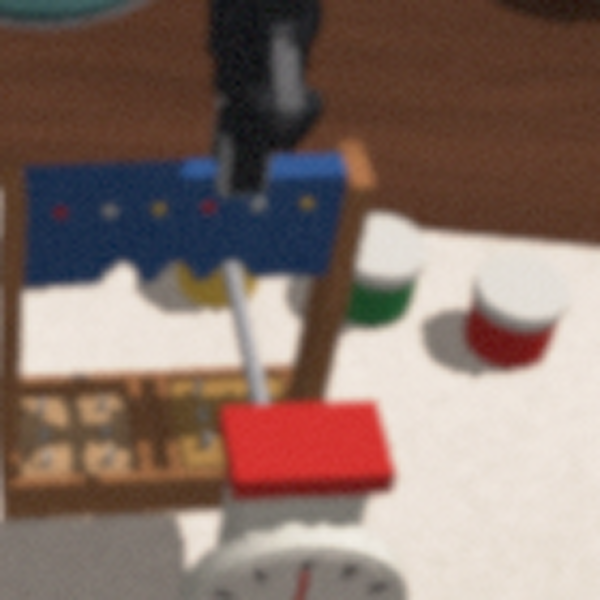

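>>> {"method": "play_rows", "body": {
  "series": [
    {"translation": [0, 0, 0.001], "spin": 0},
    {"translation": [0, 0, 0.001], "spin": 0},
    {"translation": [0, 0, 0.001], "spin": 0},
    {"translation": [0, 0, 0.001], "spin": 0},
    {"translation": [0, 0, 0.001], "spin": 0}
  ]
}}

```text
time: 13.6
tool_pos: [0.5969, 0.1509, 0.2736]
tcp_rot: [1.986, 2.434, 0.0]
wrist_force: [0.4, -0.2, -6.5]
width: 0.121
```

>>> {"method": "play_rows", "body": {
  "series": [
    {"translation": [0, 0, 0.001], "spin": 0},
    {"translation": [0, 0, 0.001], "spin": 0},
    {"translation": [0, 0, 0.001], "spin": 0},
    {"translation": [0, 0, 0.001], "spin": 0},
    {"translation": [0, 0, 0.001], "spin": 0}
  ]
}}

```text
time: 14.1
tool_pos: [0.5969, 0.1509, 0.2686]
tcp_rot: [1.986, 2.434, 0.0]
wrist_force: [-0.7, -0.8, -6.6]
width: 0.124
```

>>> {"method": "play_rows", "body": {
  "series": [
    {"translation": [0, 0, 0.001], "spin": 0},
    {"translation": [0, 0, 0.001], "spin": 0},
    {"translation": [0, 0, 0.001], "spin": 0},
    {"translation": [0, 0, 0.001], "spin": 0},
    {"translation": [0, 0, 0.001], "spin": 0}
  ]
}}

```text
time: 14.6
tool_pos: [0.5969, 0.151, 0.2636]
tcp_rot: [1.986, 2.434, 0.0]
wrist_force: [0.1, 1.0, -5.7]
width: 0.128
```

>>> {"method": "play_rows", "body": {
  "series": [
    {"translation": [0, 0, 0.0015], "spin": 0},
    {"translation": [0, 0, 0.0015], "spin": 0},
    {"translation": [0, 0, 0.0015], "spin": 0},
    {"translation": [0, 0, 0.0015], "spin": 0},
    {"translation": [0, 0, 0.0015], "spin": 0}
  ]
}}

```text
time: 15.1
tool_pos: [0.597, 0.1509, 0.2561]
tcp_rot: [1.986, 2.434, 0.0]
wrist_force: [0.7, 1.6, -5.2]
width: 0.123
```

>>> {"method": "play_rows", "body": {
  "series": [
    {"translation": [0, 0, 0.0015], "spin": 0},
    {"translation": [0, 0, 0.0015], "spin": 0},
    {"translation": [0, 0, 0.0015], "spin": 0},
    {"translation": [0, 0, 0.0015], "spin": 0},
    {"translation": [0, 0, 0.0015], "spin": 0}
  ]
}}

```text
time: 15.6
tool_pos: [0.597, 0.151, 0.2486]
tcp_rot: [1.986, 2.434, 0.0]
wrist_force: [-0.3, -0.3, -4.3]
width: 0.121
```

>>> {"method": "play_rows", "body": {
  "series": [
    {"translation": [0, 0, 0.0015], "spin": 0},
    {"translation": [0, 0, 0.0015], "spin": 0},
    {"translation": [0, 0, 0.0015], "spin": 0},
    {"translation": [0, 0, 0.0015], "spin": 0},
    {"translation": [0, 0, 0.0015], "spin": 0}
  ]
}}

```text
time: 16.1
tool_pos: [0.597, 0.1509, 0.2411]
tcp_rot: [1.986, 2.434, 0.0]
wrist_force: [0.2, 0.9, -4.2]
width: 0.121
```

>>> {"method": "play_rows", "body": {
  "series": [
    {"translation": [0, 0, 0.0015], "spin": 0},
    {"translation": [0, 0, 0.0015], "spin": 0},
    {"translation": [0, 0, 0.0015], "spin": 0},
    {"translation": [0, 0, 0.0015], "spin": 0},
    {"translation": [0, 0, 0.0015], "spin": 0}
  ]
}}

```text
time: 16.6
tool_pos: [0.597, 0.151, 0.2337]
tcp_rot: [1.986, 2.434, 0.0]
wrist_force: [-0.3, -0.3, -2.3]
width: 0.118
```

>>> {"method": "play_rows", "body": {
  "series": [
    {"translation": [0, 0, 0.001], "spin": 0},
    {"translation": [0, 0, 0.001], "spin": 0},
    {"translation": [0, 0, 0.001], "spin": 0},
    {"translation": [0, 0, 0.001], "spin": 0},
    {"translation": [0, 0, 0.001], "spin": 0}
  ]
}}

```text
time: 17.1
tool_pos: [0.597, 0.1509, 0.2287]
tcp_rot: [1.986, 2.434, 0.0]
wrist_force: [0.2, -1.3, -2.0]
width: 0.123
```

>>> {"method": "play_rows", "body": {
  "series": [
    {"translation": [0, 0, 0.001], "spin": 0},
    {"translation": [0, 0, 0.001], "spin": 0},
    {"translation": [0, 0, 0.001], "spin": 0},
    {"translation": [0, 0, 0.001], "spin": 0},
    {"translation": [0, 0, 0.001], "spin": 0}
  ]
}}

```text
time: 17.6
tool_pos: [0.597, 0.1509, 0.2236]
tcp_rot: [1.986, 2.434, 0.0]
wrist_force: [-0.7, -0.4, -2.0]
width: 0.122
```

>>> {"method": "play_rows", "body": {
  "series": [
    {"translation": [0, 0, 0], "spin": 0},
    {"translation": [0, 0, 0], "spin": 0},
    {"translation": [0, 0, 0], "spin": 0}
  ]
}}

```text
time: 17.9
tool_pos: [0.5969, 0.1509, 0.2237]
tcp_rot: [1.986, 2.434, 0.0]
wrist_force: [-0.6, 0.2, -2.2]
width: 0.12
```

```bash
python3 - <<'E'
from h import *
F=[]
for i in range(8):
    s=bot.read_state();F.append(np.r_[s['wrist_force'],s['torque']]);im=bot.read_camera('scene')
print(s['time'],s['tool_pos'],np.mean(F,0),np.std(F,0))
cv2.imwrite('pics/s6.png',im)
cv2.imwrite('pics/s6c.png',cv2.resize(im[150:290,290:430],(600,600),interpolation=cv2.INTER_CUBIC))
E
```

```text
18.25 [0.59691941 0.15095651 0.22361083] [-2.92155945e-01  2.05187659e-01 -1.87552467e+00 -2.69534806e-02
  3.15744866e-02 -6.47752720e-04] [0.42880161 0.33112925 0.54729438 0.03888493 0.01929772 0.01930487]
```

View pics/s6c.png

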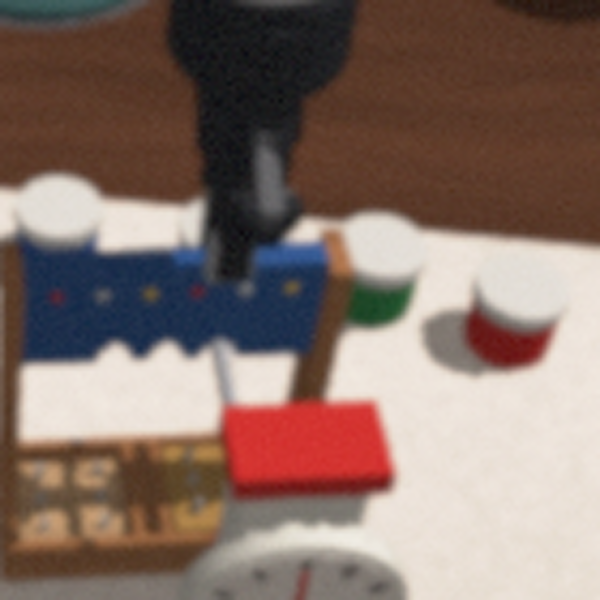

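>>> {"method": "play_rows", "body": {
  "series": [
    {"translation": [0, 0, 0.001], "spin": 0},
    {"translation": [0, 0, 0.001], "spin": 0},
    {"translation": [0, 0, 0.001], "spin": 0},
    {"translation": [0, 0, 0.001], "spin": 0},
    {"translation": [0, 0, 0.001], "spin": 0}
  ]
}}

```text
time: 18.8
tool_pos: [0.597, 0.1509, 0.2185]
tcp_rot: [1.986, 2.434, 0.0]
wrist_force: [-0.5, 0.6, -2.1]
width: 0.12
```

>>> {"method": "play_rows", "body": {
  "series": [
    {"translation": [0, 0, 0.001], "spin": 0},
    {"translation": [0, 0, 0.001], "spin": 0},
    {"translation": [0, 0, 0.001], "spin": 0},
    {"translation": [0, 0, 0.001], "spin": 0},
    {"translation": [0, 0, 0.001], "spin": 0}
  ]
}}

```text
time: 19.3
tool_pos: [0.5969, 0.151, 0.2136]
tcp_rot: [1.986, 2.434, 0.0]
wrist_force: [-0.8, 0.8, -1.1]
width: 0.125
```

>>> {"method": "play_rows", "body": {
  "series": [
    {"translation": [0, 0, 0.001], "spin": 0},
    {"translation": [0, 0, 0.001], "spin": 0},
    {"translation": [0, 0, 0], "spin": 0}
  ]
}}

```text
time: 19.6
tool_pos: [0.5969, 0.151, 0.2115]
tcp_rot: [1.986, 2.434, 0.0]
wrist_force: [-0.5, 0.2, 0.5]
width: 0.121
```

```bash
cat > avg.py <<'E'
from h import *
F=[]
for i in range(20):
    s=bot.read_state();F.append(np.r_[s['wrist_force'],s['torque']]);im=bot.read_camera('scene')
print(s['time'],s['tool_pos'],np.round(np.mean(F,0),3),np.round(np.std(F,0),2))
E
python3 avg.py
```

```text
20.55 [0.59693269 0.15096258 0.21161225] [ 0.05   0.093 -0.435 -0.024 -0.012 -0.   ] [0.4  0.43 0.5  0.02 0.03 0.03]
```

>>> {"method": "play_rows", "body": {
  "series": [
    {"translation": [0, 0, 0.001], "spin": 0},
    {"translation": [0, 0, 0.001], "spin": 0},
    {"translation": [0, 0, 0], "spin": 0},
    {"translation": [0, 0, 0], "spin": 0},
    {"translation": [0, 0, 0], "spin": 0}
  ],
  "force": 50
}}

```text
time: 21.1
tool_pos: [0.5969, 0.1509, 0.2096]
tcp_rot: [-1.986, -2.434, 0.0]
wrist_force: [0.2, 0.5, -0.3]
width: 0.124
```

>>> {"method": "play_rows", "body": {
  "series": [
    {"translation": [0, 0, 0], "spin": 0},
    {"translation": [0, 0, 0], "spin": 0},
    {"translation": [0, 0, 0], "spin": 0},
    {"translation": [0, 0, 0], "spin": 0},
    {"translation": [0, 0, 0], "spin": 0}
  ],
  "force": 20
}}

```text
time: 21.6
tool_pos: [0.5969, 0.1509, 0.2096]
tcp_rot: [1.986, 2.434, 0.0]
wrist_force: [0.4, 0.1, 0.1]
width: 0.122
```

```bash
python3 avg.py
```

```text
22.55 [0.59689528 0.15094387 0.20956864] [ 0.057  0.136 -0.337  0.005 -0.041 -0.01 ] [0.36 0.28 0.47 0.02 0.02 0.03]
```

Load is on the scale; release gently.

>>> {"method": "play_rows", "body": {
  "series": [
    {"translation": [0, 0, 0], "spin": 0},
    {"translation": [0, 0, 0], "spin": 0},
    {"translation": [0, 0, 0], "spin": 0},
    {"translation": [0, 0, 0], "spin": 0},
    {"translation": [0, 0, 0], "spin": 0}
  ],
  "jaw": -0.65
}}

```text
time: 23.1
tool_pos: [0.5969, 0.1509, 0.2096]
tcp_rot: [1.986, 2.434, -0.0]
wrist_force: [0.6, -0.6, -1.0]
width: 0.178
```

>>> {"method": "play_rows", "body": {
  "series": [
    {"translation": [0, 0, 0], "spin": 0},
    {"translation": [0, 0, 0], "spin": 0},
    {"translation": [0, 0, 0], "spin": 0},
    {"translation": [0, 0, 0], "spin": 0},
    {"translation": [0, 0, 0], "spin": 0}
  ],
  "jaw": -0.4
}}

```text
time: 23.6
tool_pos: [0.5969, 0.1509, 0.2095]
tcp_rot: [-1.986, -2.434, 0.0]
wrist_force: [0.1, -0.1, 0.7]
width: 0.298
```

```bash
python3 avg.py;  python3 - <<'E'
from h import *
im=bot.read_camera('scene');cv2.imwrite('pics/s7.png',im)
cv2.imwrite('pics/s7c.png',cv2.resize(im[150:300,280:420],(560,600),interpolation=cv2.INTER_CUBIC))
E
```

```text
24.55 [0.59686749 0.15095658 0.20957505] [-0.17  -0.007 -0.058  0.005  0.003 -0.003] [0.48 0.47 0.48 0.03 0.03 0.02]
```

View pics/s7c.png

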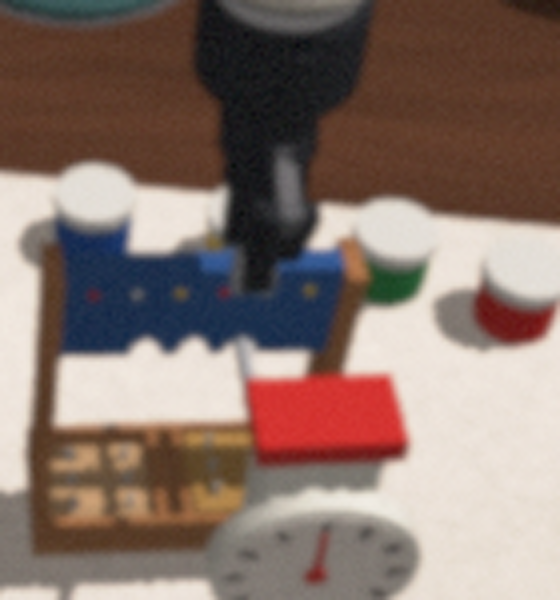

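>>> {"method": "play_rows", "body": {
  "series": [
    {"translation": [0, 0, 0], "spin": 0},
    {"translation": [0, 0, 0], "spin": 0},
    {"translation": [0, 0, 0], "spin": 0},
    {"translation": [0, 0, 0], "spin": 0},
    {"translation": [0, 0, 0], "spin": 0}
  ],
  "jaw": 0.2
}}

```text
time: 25.15
tool_pos: [0.5969, 0.1509, 0.2096]
tcp_rot: [-1.986, -2.434, -0.0]
wrist_force: [-0.5, -0.6, -0.1]
width: 0.599
```

>>> {"method": "play_rows", "body": {
  "series": [
    {"translation": [0, 0, -0.008], "spin": 0},
    {"translation": [0, 0, -0.014], "spin": 0},
    {"translation": [0, 0, -0.018], "spin": 0},
    {"translation": [0, 0, -0.018], "spin": 0},
    {"translation": [0, 0, -0.018], "spin": 0}
  ]
}}

```text
time: 25.65
tool_pos: [0.5973, 0.1511, 0.288]
tcp_rot: [1.985, 2.433, 0.002]
wrist_force: [-0.0, -0.1, -0.1]
width: 0.6
```

>>> {"method": "play_rows", "body": {
  "series": [
    {"translation": [0, 0, -0.018], "spin": 0},
    {"translation": [0, 0, -0.018], "spin": 0},
    {"translation": [0, 0, -0.018], "spin": 0},
    {"translation": [0, 0, -0.018], "spin": 0},
    {"translation": [0, 0, -0.01], "spin": 0}
  ]
}}

```text
time: 26.15
tool_pos: [0.5977, 0.1511, 0.3713]
tcp_rot: [1.984, 2.432, 0.006]
wrist_force: [0.2, 0.1, 0.5]
width: 0.599
```

>>> {"method": "play_rows", "body": {
  "series": [
    {"translation": [0, 0, 0], "spin": 0},
    {"translation": [0, 0, 0], "spin": 0},
    {"translation": [0, 0, 0], "spin": 0},
    {"translation": [0, 0, 0], "spin": 0},
    {"translation": [0, 0, 0], "spin": 0}
  ]
}}

```text
time: 26.65
tool_pos: [0.5965, 0.1509, 0.3665]
tcp_rot: [-1.985, -2.433, 0.002]
wrist_force: [-0.4, 0.2, -0.3]
width: 0.598
```

```bash
python3 - <<'E'
from h import *
a=bot.read_camera('scene')
for i in range(12): p=bot.read_camera('scene'); print(round(float(np.abs(p[180:300,280:420].astype(float)-a[180:300,280:420]).mean()),2),end=' ')
cv2.imwrite('pics/s8.png',p);cv2.imwrite('pics/s8b.png',cv2.resize(p[100:400,100:500],(800,600),interpolation=cv2.INTER_CUBIC))
s=bot.read_state();print(s['time'],s['tool_pos'],s['wrist_force'])
E
```

```text
1.74 1.75 1.73 1.74 1.75 1.75 1.74 1.73 1.74 1.75 1.75 1.75 27.3 [0.59687743 0.15095569 0.36761835] [-0.07674987 -0.07010177  0.77394177]
```

View pics/s8b.png

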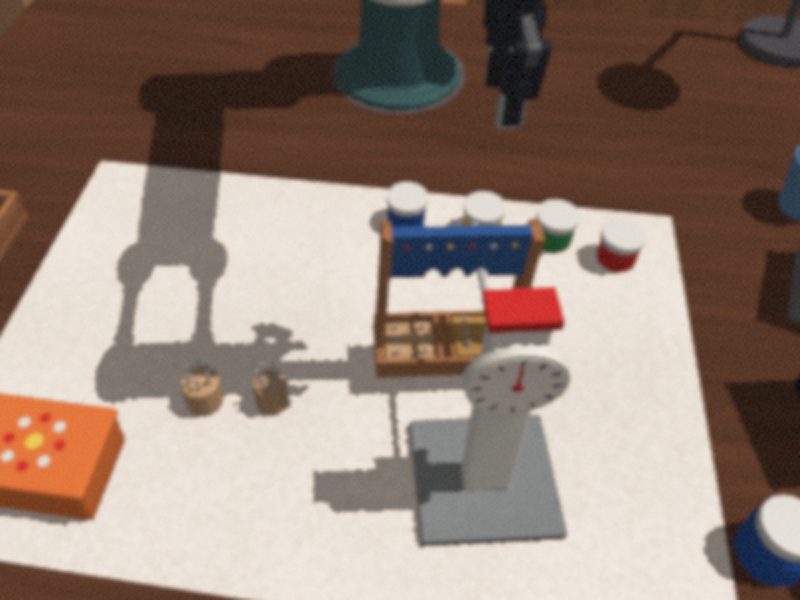

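Caddy hangs level and still (image difference is constant noise), jars and stamps in place, gripper clear.

```bash
python3 -c "
from workcell import bot
print(bot.finish_job())"
```

```text
the job is handed in; nothing more can be done
None
```

The caddy is hanging from the scale's hook by the brass-side notch (y = +25 mm), and I have handed the job in, at about 27 s on the robot's clock.

- **How it went:** I gripped the plate right above that notch, lifted the caddy, slid it along the rod to the seat and lowered it at 10–15 mm/s. I let go only once the wrist force had dropped from about −8.3 N to about −0.3 N, which is the sensor's zero offset.
- **Last checks:** After I let go, the caddy looked level. It also looked still: 12 frames over about 0.6 s showed only constant image noise. The wood block was in its well, and what could be seen of the brass block was in place behind the scale head. The jars and pin stamps looked undisturbed, and the gripper was about 16 cm clear.
- **Disagreements:** The wrist camera and the grip put the plate 3–4 mm further in x than the first two-camera fit. That is along the rod and within the 25 mm allowed. The top camera was blocked by the arm during hanging, so I checked the seating from the scene camera and the force readings only.

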